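Rock the parts tins and return the empty one

TASK

A steel ball was left behind in one of the two closed blue tins. Find the empty tin: gripping it by its sides, not by the handle, lift it clear and rock it end to end, well over (some 25 degrees) and at least twice each way, to make sure that nothing rolls inside or weighs it down; then stand it back on the bench, let go, take it by its lid handle and lower it into either slot of the yellow rack, fully down. The tin with the ball must end standing upright on the bench about where it stood; do not disturb the other things.

Things in the scene. Friction and masses are not known exactly. Their poses are not given: they have to be found in the camera images.
- tin_a_center (a point): closed blue steel tin, one of two alike; 140 long (x) x 60 wide (y) x 95 tall to the lid, 121 with its black lid handle; flat sides. Point: centre of the body, 47.5 above its underside; z up. The lid is fixed. Empty it weighs 0.31 to 0.41 kg; one of the two (not always the same) also holds a loose 40 mm steel ball, 0.26 kg, that rolls along inside
- tin_b_center (a point): closed blue steel tin, one of two alike; 140 long (x) x 60 wide (y) x 95 tall to the lid, 121 with its black lid handle; flat sides. Point: centre of the body, 47.5 above its underside; z up. The lid is fixed. Empty it weighs 0.31 to 0.41 kg; one of the two (not always the same) also holds a loose 40 mm steel ball, 0.26 kg, that rolls along inside
- tin_a_handle: the black bar handle on the lid of tin_a, rigidly fixed: a level bar 74 long along the tin's x, 12 wide (y), 12 thick, on two posts; origin on the lid's top under the middle of the bar, bar from 14 to 26 above it (middle at 20); axes as the tin's
- tin_b_handle: the black bar handle on the lid of tin_b, rigidly fixed: a level bar 74 long along the tin's x, 12 wide (y), 12 thick, on two posts; origin on the lid's top under the middle of the bar, bar from 14 to 26 above it (middle at 20); axes as the tin's
- rack: low yellow return rack with a grey floor, fixed to the bench, 166 (x) x 171 (y), walls 65 high and 5 thick, two open-topped slots side by side along y; origin on the bench under its centre, z up
- slot_left (a point): middle of the floor of the rack's slot on its +y side, 12 above the bench; the slot is 156 long (rack x) x 78 wide (rack y) inside, 53 deep; a tin goes in standing, its length along rack x either way round
- slot_right (a point): the same for the slot on the rack's -y side
- can: small open rusty tin can, 70 across, 85 tall, a loose bystander; origin under its centre
- duct: roll of grey tape lying flat, 99 across, 48 tall, a loose bystander; origin under its centre

How it is judged:
By the outcome, as a careful person would: the job done as asked, in the order asked, and still so for the second after the job is handed in, with the robot touching nothing.
It also fails if it takes over 72 s, if anything falls off the work surface, if the arm or the gripper's body presses on something with over 40 N, if the wrist force passes 120 N, or if a joint passes its speed limit or range.

ROBOT

A 6-joint arm with a two-finger parallel gripper is mounted at the origin on the work surface; the furniture and walls round the work are solid. World frame = base frame: x ahead of the robot, y to its left, z up, the work surface at z = 0. Lengths are in mm, angles in rad, forces in N, time in s.
With the tool pointing down it reaches from about 350 to 950 mm from the base axis. Payload 17.4 kg.
Tool frame: the origin (TCP) lies midway between the tips of the shut fingers; the grasp point (between the pads) lies 19 mm behind it (ctrl.pinch_z is the distance from the TCP to the grasp point, in mm); y points along the fingers, x is the direction in which the jaws open and shut, and the axes are right-handed (so a half turn about y gives the same grasp; the last joint's range is limited). The gripper opens to 93 mm and grips with 3 to 60 N. Pads are 15 mm wide; open, the fingers measure 128 mm over their backs; the gripper's body (75 mm by 188 mm) begins 65 mm behind the grasp point.
Start: joints at [-1.295, 0.116, 1.442, -0, 1.584, -0.038], TCP at [208.346, -642.047, 187.446] pointing down, gripper open.
Joint ranges: [-2.83, 2.83], [-0.83, 2.19], [0.07, 2.5], [-1.14, 4.28], [0.01, 3], [-2.97, 2.97]. Speed limits (rad/s): [1.89, 1.89, 2.22, 3.14, 3.14, 3.14].

INTERFACE

Orientations are given as [roll, pitch, yaw] about the fixed x, y, z axes, in that order (R = Rz(yaw) Ry(pitch) Rx(roll)).
In Python, from workcell import readout, capture, camera_model, finish_job, nets, ctrl gives the robot as it stands. The module is installed in compiled form; this text tells all that it offers.
- The arm moves only by the tool carry_out, never from a script. Its argument "series" is a list of rows, each a list of 6 numbers: the shift along the tool's x, y, z in mm, then the turn, a rotation vector about the tool's x, y, z in degrees. A call has 1 to 20 rows; each row shifts and turns the commanded pose from where the row before left it, along the tool's axes as they then stand; what a row does not reach is not made up. A row lasts 1/8 s, in which the tool goes at most 62.5 mm and 10.7 degrees, less where a joint would pass 70% of its speed; a pose out of reach is approached as far as the arm can. A call is refused whole if a number of a shift passes 62.5 or a number of a turn 10.7, either way. A call with a gripper value outside its range is refused whole. "grip" is the closure in counts, from 0 (fully open) to 255 (shut), set as the call begins (left out, the last holds). The fingers move at their own pace and stop on an object; "grip_force" is the grip in N (left out, the last holds). Time passes only in rows, so rows that do not move let the fingers close. It gives the time, the measured TCP pose, the force and the opening at its end, in the units of the state.
- readout.get_obs(): the state, without advancing time (a new reading comes with each control period).
- capture(name): name is "scene" or "top"; returns the picture (420x560x3 uint8, red, green, blue); there is no depth.
- camera_model(name): a dict with "fx", "fy", "cx", "cy" (pixels), "R" (3x3) and "t" (3): a world point X has camera coordinates R X + t. Camera axes: x right, y down, z forward; pixel columns grow to the right and rows downward; lengths in mm; the calibration is good to about 2 mm. A picture is of the moment at which its call begins. camera_model takes no time and is no camera call.
- finish_job(): hands the job in, once; it reports no verdict.
Trained networks look in the newest picture that a camera, given by its name, has taken for a name from the list of things; names that differ only in an ending like _2 or _b are one class to them, and where a whole thing is asked for, a point or a joint stands for the part that bears it (a point fixed in the world has none). Each returns a list of dicts, best first, with "confidence" (0 to 1); they miss things now and then, are a little off and sometimes report something else, mostly with a low value. They report only what shows in the picture. A call takes as long as a camera call.
- nets.boxes_of(camera, target): "box" ([left, top, width, height] in pixels, round what is visible of it).
- nets.masks_of(camera, target): "pixels" (420x560 bool, what is visible of it) and "box" ([left, top, width, height] in pixels, round what is visible of it).
- nets.mark_of(camera, target): "position" ([row, column] in pixels: a listed point, or the origin of a listed thing).
The state is a dict: "time_s": time; "q": joint angles; "dq": joint speeds; "joint_efforts": joint torques, N m; "position": TCP position; "orientation": TCP orientation; "contact_force": force on the tool from outside, world axes, zero at the start; "moment": the same for the moment, N m; "finger_gap": finger opening in mm.
Only numpy, scipy, OpenCV 4.12 (cv2) and the standard library are available. Lean on these libraries where they do the work, as an engineer would, in place of code of your own. Each camera call takes 0.05 s, during which the arm holds its last target.

## Working session

There is one attempt and no reset: what is moved stays moved. The work goes in short steps, Python scripts to look and compute and a tool call to move; the robot and the scene stay as the last step left them, time stands still between calls to the robot, and variables do not carry over. Pictures are saved under pics/ and viewed, and the job is handed in when it is done.

Besides the shell and the picture viewer there is one more tool, called after "Request:" as name(argument=value, ...), one argument or row to a line, values as JSON. carry_out: Moves the arm, as the interface text tells. Its arguments: {"type":"object","properties":{"series":{"type":"array"},"grip":{"type":"number"},"grip_force":{"type":"number"}},"required":["series"]}

```bash
mkdir -p pics; python3 - <<'E'
from workcell import readout, capture, camera_model, nets, ctrl
import cv2, numpy as np
print(readout.get_obs()); print(ctrl.pinch_z)
for n in("scene","top"):
    im=capture(n); cv2.imwrite(f"pics/{n}0.png",im[:,:,::-1]); print(camera_model(n))
    for t in("tin_a_center","tin_a_handle","rack","slot_left","slot_right","can","duct"):
        print(n,t,[(np.round(d["position"],1).tolist(),round(d["confidence"],2)) for d in nets.mark_of(n,t)])
E
```

```text
{'time_s': 0.0, 'q': array([-1.29476498e+00,  1.16503199e-01,  1.44228658e+00,  1.04883496e-05,
        1.58402940e+00, -3.78391342e-02]), 'dq': array([ 0.00069848, -0.000425  ,  0.00124908,  0.00026652, -0.0019972 ,
        0.00038835]), 'joint_efforts': array([ 4.56052667e-04, -7.21265888e+01, -6.22607231e+01,  7.79808266e-02,
        2.37567216e-02, -9.29416979e-05]), 'position': array([ 208.30017077, -641.78390289,  186.6803771 ]), 'orientation': array([-1.57073945e+00,  1.22524583e-03, -1.25692568e+00]), 'contact_force': array([-0.25418996,  0.19130048,  0.17528307]), 'moment': array([ 0.07031682, -0.047229  ,  0.00503387]), 'finger_gap': 93.1343393584323}
18.8
{'fx': 439.63431747012385, 'fy': 439.63431747012385, 'cx': 285.35420035756215, 'cy': 215.49604933818702, 'R': array([[ 0.43143847,  0.90194106, -0.01905685],
       [ 0.72004214, -0.35700087, -0.59505437],
       [-0.54350728,  0.24300761, -0.80345948]]), 't': array([-291.79104794, -383.05754536, 1463.29715072])}
scene tin_a_center [([251.9, 158.0], 0.6)]
scene tin_a_handle [([243.6, 151.7], 0.65)]
scene rack [([192.1, 356.1], 0.61)]
scene slot_left [([181.6, 369.9], 0.88)]
scene slot_right [([187.7, 343.8], 0.97)]
scene can [([316.9, 210.9], 0.76), ([193.2, 253.3], 0.41)]
scene duct [([288.2, 288.1], 0.85)]
{'fx': 438.2879581746225, 'fy': 438.2879581746225, 'cx': 285.81635885254775, 'cy': 207.54506502243672, 'R': array([[-0.01300891, -0.9997179 , -0.01987176],
       [-0.98601487,  0.01612776, -0.16587517],
       [ 0.16614887,  0.017436  , -0.98594652]]), 't': array([  56.55392117,  641.84787451, 1166.86831764])}
top tin_a_center [([235.1, 404.9], 0.63)]
top tin_a_handle [([233.0, 407.8], 0.69)]
top rack [([234.4, 210.2], 0.82)]
top slot_left [([234.6, 193.3], 0.75)]
top slot_right [([234.3, 221.3], 0.72), ([243.2, 307.8], 0.57)]
top can [([173.7, 375.8], 0.63)]
top duct [([170.6, 310.0], 0.98)]
```

View pictures.

View pics/scene0.png

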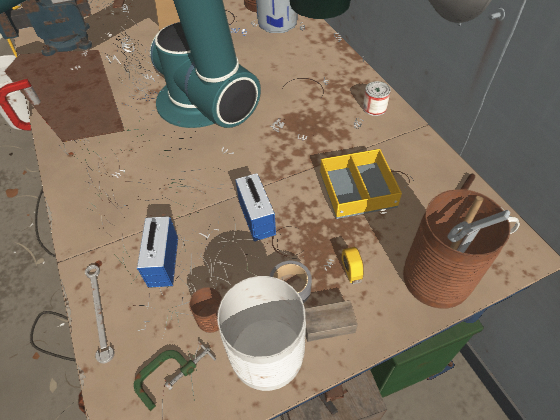

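View pics/top0.png

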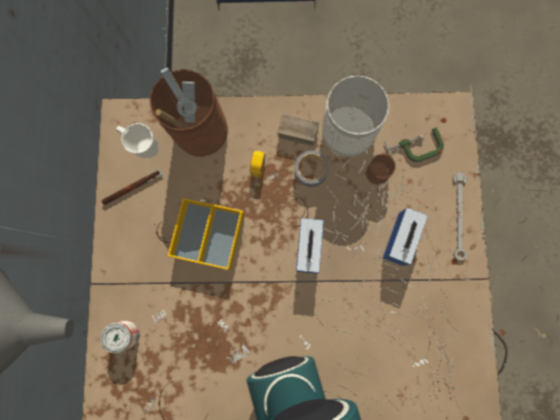

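```bash
cat > h.py <<'E'
import numpy as np, cv2
from workcell import readout, capture, camera_model, nets
from scipy.optimize import minimize
C={n:camera_model(n) for n in("scene","top")}
def proj(n,X):
    c=C[n];p=np.atleast_2d(X)@c["R"].T+c["t"]
    return np.c_[c["fx"]*p[:,0]/p[:,2]+c["cx"],c["fy"]*p[:,1]/p[:,2]+c["cy"]]
def unproj(n,col,row,z):
    c=C[n];d=c["R"].T@np.array([(col-c["cx"])/c["fx"],(row-c["cy"])/c["fy"],1.]);o=-c["R"].T@c["t"]
    return o+d*(z-o[2])/d[2]
def boxpts(x,y,a,L,W,z0,z1):
    k=np.array([[i*L/2,j*W/2] for i in(-1,1) for j in(-1,1)]);c,s=np.cos(a),np.sin(a)
    k=k@np.array([[c,s],[-s,c]])+[x,y]
    return np.vstack([np.c_[k,np.full(4,z)] for z in(z0,z1)])
def sil(n,polys,S=4):
    m=np.zeros((420*S,560*S),np.uint8)
    for P in polys:
        h=cv2.convexHull(np.round((proj(n,P)+.5)*S).astype(np.int32).reshape(-1,1,2)); cv2.fillConvexPoly(m,h,1)
    return cv2.resize(m.astype(np.float32),(560,420),interpolation=cv2.INTER_AREA)
def fit(masks,model,x0):
    def cost(v):
        c=0
        for n,m in masks.items():
            s=sil(n,model(*v)); c+=1-np.minimum(s,m).sum()/np.maximum(s,m).sum()
        return c
    s0=np.array([[0,0,0],[12,0,0],[0,12,0],[0,0,.15]])+x0
    b=None
    for st in range(2):
        r=minimize(cost,x0,method="Nelder-Mead",options=dict(initial_simplex=s0,xatol=.05,fatol=1e-4)); x0=r.x; s0=np.array([[0,0,0],[5,0,0],[0,5,0],[0,0,-.07]])+x0
    return r.x,r.fun
tin=lambda x,y,a:[boxpts(x,y,a,140,60,0,95),boxpts(x,y,a,74,12,95,121)]
rack=lambda x,y,a:[boxpts(x,y,a,166,171,0,65)]
can=lambda x,y,a:[boxpts(x,y,a,70,70,0,85)]
E
python3 - <<'E'
from h import *
M={}
for n in C:
    capture(n)
    for t in("tin_a_handle","rack"):
        ds=nets.masks_of(n,t)
        for i,d in enumerate(ds):
            print(n,t,i,d["box"],round(d["confidence"],2),d["pixels"].sum()); M[n,t,i]=d["pixels"].astype(np.float32)
np.savez("m.npz",**{"|".join(map(str,k)):v for k,v in M.items()})
print([unproj("top",c,r,z) for c,r,z in((311,246,95),(406,237,95),(206,235,40),(310,170,24),(380,169,85))])
E
```

```text
scene tin_a_handle 0 [146.4, 220.9, 12.8, 39.0] 0.54 256
scene rack 0 [321.3, 149.1, 82.6, 72.2] 0.8 4104
top tin_a_handle 0 [399.2, 216.9, 19.6, 36.9] 0.64 214
top rack 0 [167.3, 198.7, 78.5, 71.3] 0.71 3929
[array([531.33617392, -18.97021628,  95.        ]), array([ 551.47171773, -270.69989056,   95.        ]), array([570.71833986, 271.85860628,  40.        ]), array([756.73189668, -23.76782243,  24.        ]), array([ 740.40603141, -213.20284378,   85.        ])]
```

```bash
python3 - <<'E'
from h import *
M={}
ov={n:capture(n)[:,:,::-1].copy() for n in C}
for n in C:
    for t in("tin_a_center","tin_b_center","rack","can"):
        for d in nets.masks_of(n,t):
            print(n,t,d["box"],round(d["confidence"],2),d["pixels"].sum()); M.setdefault((n,t),[]).append(d["pixels"].astype(np.float32))
def pick(n,x,y,z,keys):
    p=proj(n,[x,y,z])[0]
    best=None
    for k in keys:
        for m in M.get((n,k),[]):
            ys,xs=np.nonzero(m); d=np.hypot(xs.mean()-p[0],ys.mean()-p[1])
            if d<15: return m
for name,mod,x0,z,keys in(("mid",tin,(531,-19,0),60,("tin_a_center","tin_b_center")),("right",tin,(551,-270,-.3),60,("tin_a_center","tin_b_center")),("rack",rack,(571,272,-.15),30,("rack",)),("can",can,(740,-213,0),45,("can",))):
    ms={n:pick(n,x0[0],x0[1],z,keys) for n in C}; ms={k:v for k,v in ms.items() if v is not None}
    for sub in [list(ms)]+[[k] for k in ms]:
        x,f=fit({k:ms[k] for k in sub},mod,np.array(x0,float)); print(name,sub,x.round(2),round(f/len(sub),3))
        if len(sub)==len(ms):
            for n in C:
                for P in mod(*x):
                    h=cv2.convexHull(proj(n,P).round().astype(np.int32)); cv2.polylines(ov[n],[h],1,(0,255,0),1)
                    cv2.polylines(ov[n],[proj(n,P[[4,5,7,6]]).round().astype(np.int32)],1,(0,0,255),1)
cv2.imwrite("pics/ov_top.png",cv2.resize(ov["top"][100:300,130:480],(800,457),interpolation=cv2.INTER_CUBIC))
cv2.imwrite("pics/ov_scene.png",cv2.resize(ov["scene"][130:350,100:420],(800,550),interpolation=cv2.INTER_CUBIC))
E
```

```text
scene tin_a_center [136.6, 214.7, 40.9, 71.8] 0.62 2315
scene tin_a_center [245.3, 179.2, 18.7, 30.0] 0.29 187
scene tin_b_center [235.2, 175.6, 41.1, 64.1] 0.96 1726
scene rack [319.1, 151.2, 85.5, 69.4] 0.66 4091
scene can [188.4, 287.6, 31.7, 45.0] 0.72 1064
top tin_a_center [382.3, 207.4, 42.8, 58.7] 0.82 1454
top tin_a_center [294.7, 219.4, 27.9, 52.4] 0.44 1214
top tin_b_center [295.8, 221.8, 26.6, 50.5] 0.87 1186
top rack [167.8, 198.7, 78.2, 71.5] 0.56 3905
top rack [384.6, 206.2, 40.6, 62.2] 0.29 1601
top can [362.6, 153.9, 37.3, 32.7] 0.89 759
top can [303.3, 231.3, 17.9, 30.3] 0.49 188
mid ['scene', 'top'] [ 5.3484e+02 -1.4060e+01 -1.1000e-01] 0.469
mid ['scene'] [ 4.6136e+02 -5.9900e+00 -2.6000e-01] 0.875
mid ['top'] [ 5.3474e+02 -1.4390e+01 -1.1000e-01] 0.042
right ['scene', 'top'] [ 5.5390e+02 -2.7717e+02 -3.7000e-01] 0.081
right ['scene'] [ 5.5233e+02 -2.7740e+02 -3.7000e-01] 0.041
right ['top'] [ 5.5659e+02 -2.7603e+02 -4.0000e-01] 0.094
rack ['scene', 'top'] [ 5.7308e+02  2.7211e+02 -2.3000e-01] 0.044
rack ['scene'] [ 5.6704e+02  2.7291e+02 -2.3000e-01] 0.046
rack ['top'] [ 5.7392e+02  2.7204e+02 -2.3000e-01] 0.023
can ['scene', 'top'] [ 7.5006e+02 -2.2062e+02 -1.0000e-01] 0.267
can ['scene'] [ 7.4437e+02 -2.2146e+02  2.0000e-02] 0.316
can ['top'] [ 7.5164e+02 -2.2060e+02 -4.0000e-02] 0.206
```

View pics/ov_top.png

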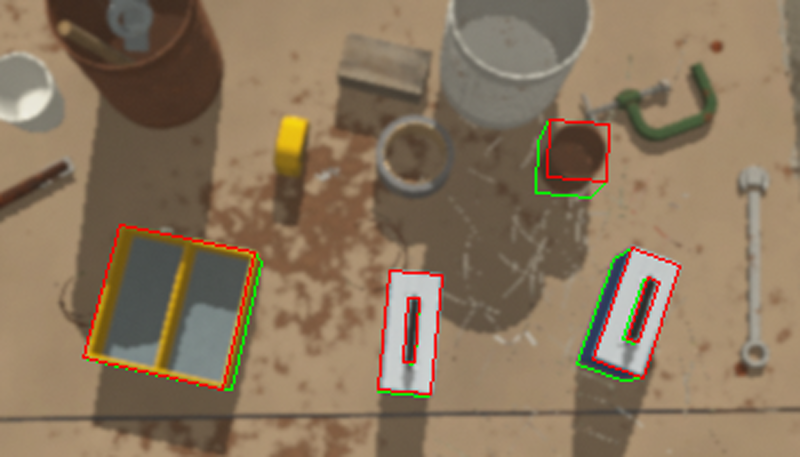

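View pics/ov_scene.png

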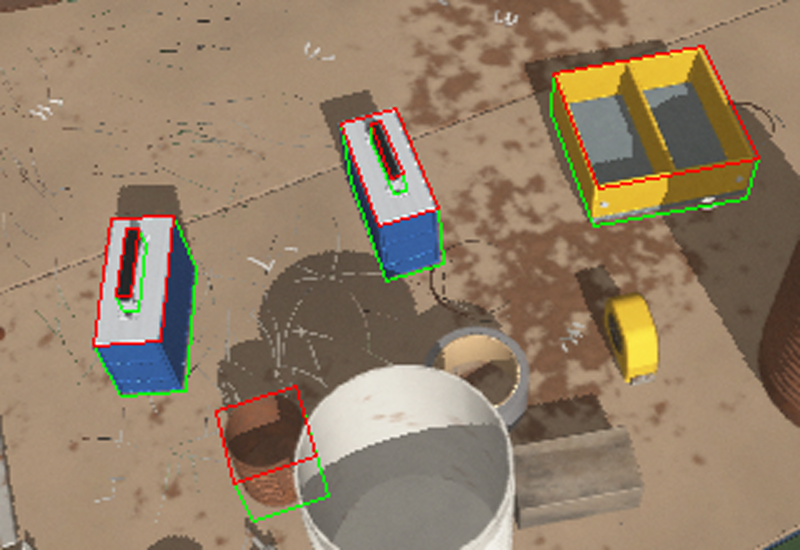

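```bash
cat >> h.py <<'E'
from scipy.spatial.transform import Rotation as Ro
def plan(tx,ty,tz,jaw):
    """first turn (deg about tool y... rotvec in tool), then shift in tool axes after turn"""
    o=readout.get_obs(); R=Ro.from_euler("xyz",o["orientation"]); T=Ro.from_euler("xyz",[-np.pi/2,0,jaw])
    print("pos",o["position"].round(1),"ori",o["orientation"].round(4),"gap",round(o["finger_gap"],1),"F",o["contact_force"].round(2),"M",o["moment"].round(2),"t",o["time_s"])
    print("q",o["q"].round(3))
    print("turn deg",np.degrees((R.inv()*T).as_rotvec()).round(2),"shift after turn",T.inv().apply(np.array([tx,ty,tz])-o["position"]).round(1))
E
python3 - <<'E'
from h import *
capture("scene");capture("top")
ms={"scene":nets.masks_of("scene","tin_b_center"),"top":nets.masks_of("top","tin_b_center")}
for n in ms:
    for d in ms[n]: print(n,d["box"],d["confidence"])
c={"scene":(256,206),"top":(309,246)}
mm={}
for n in ms:
    for d in ms[n]:
        b=d["box"]
        if d["pixels"].sum()>900 and np.hypot(b[0]+b[2]/2-c[n][0],b[1]+b[3]/2-c[n][1])<15: mm.setdefault(n,d["pixels"].astype(np.float32))
print(list(mm),fit(mm,tin,np.array([535,-14,-.1])))
plan(554,-277,180,-.375-np.pi/2)
E
```

```text
scene [235.8, 177.3, 41.2, 64.2] 0.82
top [294.0, 218.3, 27.9, 50.2] 0.57
['scene', 'top'] (array([ 5.33222574e+02, -1.49176255e+01, -1.06439062e-01]), np.float64(0.1473645567893982))
pos [ 208.4 -642.   187.5] ori [-1.5708 -0.     -1.257 ] gap 93.2 F [-0.18  0.67 -0.75] M [-0.01  0.01  0.02] t 1.8
q [-1.295  0.116  1.442  0.     1.584 -0.038]
turn deg [-0.   39.47  0.  ] shift after turn [-466.3    7.5  187.9]
```

Request:
carry_out(
  series=[
    [0,0,0,0,9.9,0],
    [0,0,0,0,9.9,0],
    [0,0,0,0,9.9,0],
    [0,0,0,0,9.8,0],
    [-46.6,0.7,18.8,0,0,0],
    [-46.6,0.7,18.8,0,0,0],
    [-46.6,0.7,18.8,0,0,0],
    [-46.6,0.7,18.8,0,0,0],
    [-46.6,0.7,18.8,0,0,0],
    [-46.6,0.7,18.8,0,0,0],
    [-46.6,0.7,18.8,0,0,0],
    [-46.6,0.7,18.8,0,0,0],
    [-46.6,0.7,18.8,0,0,0],
    [-46.6,0.7,18.8,0,0,0],
    [0,0,0,0,0,0],
    [0,0,0,0,0,0],
  ],
  grip=0,
)

```text
time_s: 3.8
position: [554.0, -277.6, 180.4]
orientation: [-1.571, -0.0, -1.946]
contact_force: [-0.5, 0.3, -0.2]
finger_gap: 92.9
```

```bash
python3 - <<'E'
from h import *
plan(554,-277,50,-.375-np.pi/2)
im=capture("scene"); cv2.imwrite("pics/s1.png",im[:,:,::-1])
E
```

```text
pos [ 554.  -277.6  180.4] ori [-1.571e+00 -2.000e-04 -1.946e+00] gap 92.9 F [-0.54  0.33 -0.18] M [0.04 0.04 0.04] t 3.8
q [-0.506 -0.002  1.576 -0.     1.568  1.44 ]
turn deg [ 0.01 -0.01  0.01] shift after turn [ -0.6 130.4  -0.3]
```

View pics/s1.png

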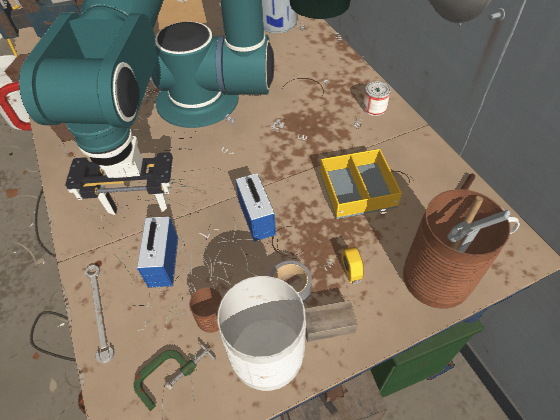

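```bash
python3 - <<'E'
from h import *
print(proj("scene",[[554,-277,180],[554,-277,121]]))
E
```

```text
[[143.76471486 219.0238516 ]
 [150.9878276  234.32716499]]
```

```bash
python3 - <<'E'
from h import *
s=capture("scene")[:,:,::-1].copy(); t=capture("top")[:,:,::-1].copy()
psi=-1.946; x=np.array([np.cos(psi),np.sin(psi),0])
P=np.array([554,-277.6,180.4])
pts=np.array([P,P+46.5*x,P-46.5*x])
a=[]
for n,im in(("scene",s),("top",t)):
    q=proj(n,pts); print(n,q.round(0).tolist())
    x0,y0=(int(q[0][0]-60),int(q[0][1]-60))
    c=cv2.resize(im[y0:y0+120,x0:x0+120],(400,400),interpolation=cv2.INTER_CUBIC)
    for u in q: cv2.circle(c,(int((u[0]-x0+.5)*400/120),int((u[1]-y0+.5)*400/120)),3,(0,255,0),-1)
    a.append(c)
cv2.imwrite("pics/z1.png",np.hstack(a))
E
```

```text
scene [[143.0, 219.0], [122.0, 220.0], [165.0, 218.0]]
top [[417.0, 232.0], [436.0, 239.0], [399.0, 226.0]]
```

View pics/z1.png

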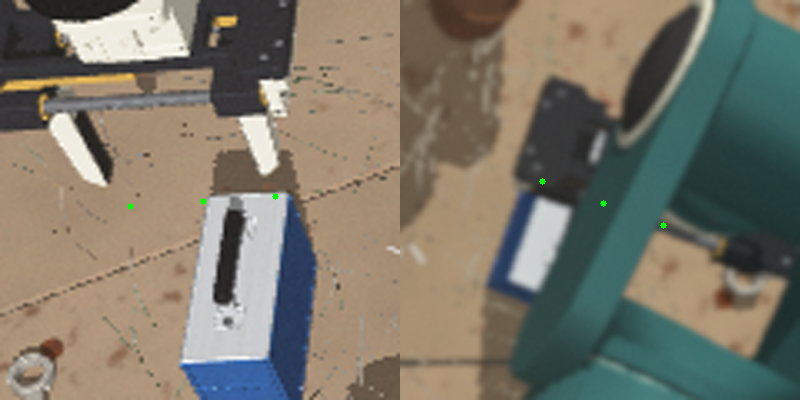

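Request:
carry_out(
  series=[
    [0,20,0,0,0,0],
    [0,20,0,0,0,0],
    [0,15,0,0,0,0],
    [0,0,0,0,0,0],
  ],
)

```text
time_s: 4.45
position: [553.5, -277.2, 123.5]
orientation: [-1.573, 0.0, -1.946]
contact_force: [-0.3, 0.5, -0.8]
finger_gap: 92.7
```

```bash
python3 - <<'E'
from h import *
s=capture("scene")[:,:,::-1].copy()
cv2.imwrite("pics/z2.png",cv2.resize(s[150:300,80:230],(600,600),interpolation=cv2.INTER_CUBIC))
plan(554,-277,47,-.375-np.pi/2)
E
```

```text
pos [ 554.  -277.4  124.8] ori [-1.5718e+00  1.0000e-04 -1.9464e+00] gap 93.0 F [ 0.57 -0.42  0.68] M [ 0.07 -0.   -0.03] t 4.5
q [-0.505  0.02   1.644 -0.     1.479  1.441]
turn deg [ 0.06 -0.04 -0.01] shift after turn [-0.4 77.8 -0.1]
```

View pics/z2.png

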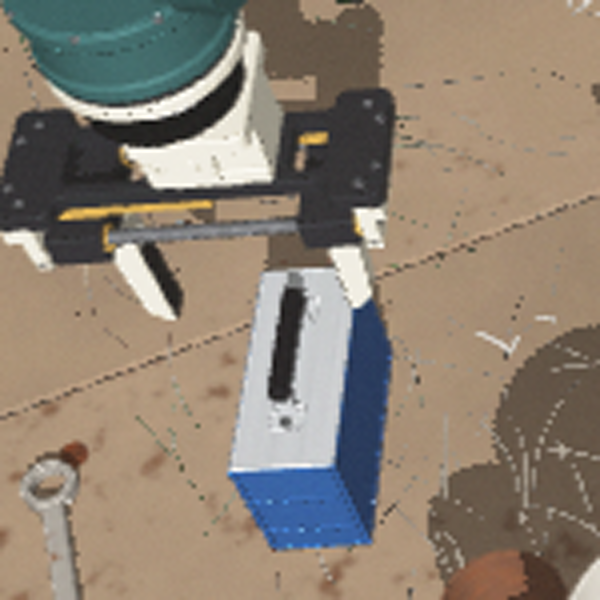

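```bash
cat >> h.py <<'E'
def gripdraw(fn,crops,gap=93,tool=(0,0,0),zooms=None):
    o=readout.get_obs();R=Ro.from_euler("xyz",o["orientation"]);P=o["position"]
    out=[]
    for n,(x0,y0,w) in crops.items():
        im=capture(n)[:,:,::-1]; k=400/w
        c=cv2.resize(im[y0:y0+w,x0:x0+w],(400,400),interpolation=cv2.INTER_CUBIC); raw=c.copy()
        def box(a,b,col):
            v=np.array([[i,j,l] for i in(a[0],b[0]) for j in(a[1],b[1]) for l in(a[2],b[2])],float)+tool
            q=((proj(n,R.apply(v)+P)-[x0,y0]+.5)*k).round().astype(int)
            for i in range(8):
                for j in(1,2,4):
                    if not i&j: cv2.line(c,tuple(map(int,q[i])),tuple(map(int,q[i|j])),col,1)
        box((gap/2,-60,-7.5),(gap/2+17,0,7.5),(0,255,0)); box((-gap/2-17,-60,-7.5),(-gap/2,0,7.5),(0,255,0))
        box((-94,-120,-37.5),(94,-84,37.5),(0,0,255))
        out+=[c]
    cv2.imwrite(fn,np.hstack(out))
E
python3 - <<'E'
from h import *
gripdraw("pics/g1.png",{"scene":(80,140,150),"top":(340,160,150)})
E
```

```text
(no output)
```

View pics/g1.png

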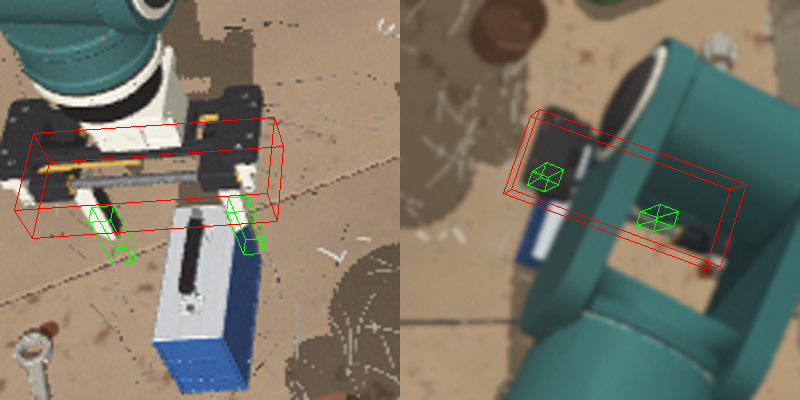

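Request:
carry_out(
  series=[
    [0,20,0,0,0,0],
    [0,20,0,0,0,0],
    [0,20,0,0,0,0],
    [0,18,0,0,0,0],
    [0,0,0,0,0,0],
  ],
)

```text
time_s: 5.22
position: [553.4, -277.1, 45.4]
orientation: [-1.573, 0.0, -1.946]
contact_force: [0.1, -0.8, 1.0]
finger_gap: 93.2
```

```bash
python3 - <<'E'
from h import *
gripdraw("pics/g2.png",{"scene":(80,140,150),"top":(340,160,150)})
plan(554,-277,47,-.375-np.pi/2)
E
```

```text
pos [ 554.4 -277.6   47.7] ori [-1.5706  0.     -1.9464] gap 93.1 F [0.39 0.49 0.22] M [0.06 0.03 0.04] t 5.325
q [-0.505  0.069  1.722  0.     1.35   1.441]
turn deg [-0.01 -0.04 -0.  ] shift after turn [-0.4  0.7 -0.5]
```

View pics/g2.png

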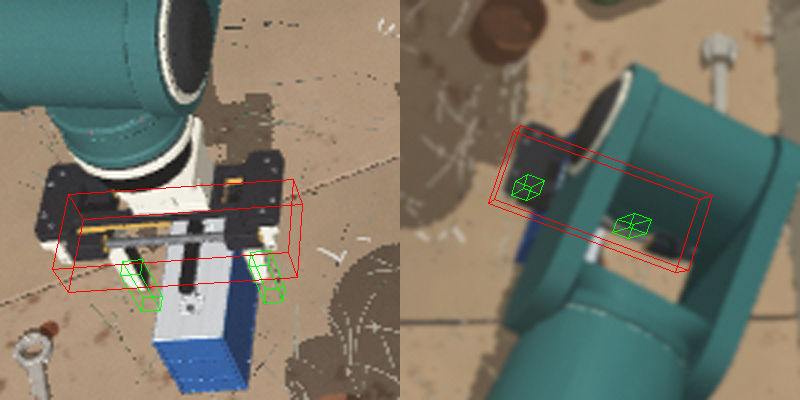

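Request:
carry_out(
  series=[
    [0,4,0,0,0,0],
    [0,0,0,0,0,0],
    [0,0,0,0,0,0],
    [0,0,0,0,0,0],
    [0,0,0,0,0,0],
    [0,0,0,0,0,0],
  ],
  grip=255,
  grip_force=40,
)

```text
time_s: 6.08
position: [554.3, -277.5, 43.7]
orientation: [-1.57, 0.0, -1.946]
contact_force: [-0.7, 1.1, 3.1]
finger_gap: 59.7
```

```bash
python3 - <<'E'
from h import *
gripdraw("pics/g3.png",{"scene":(80,140,150),"top":(340,160,150)},gap=60)
plan(554,-277,47,-.375-np.pi/2)
E
```

```text
pos [ 554.3 -277.5   43.7] ori [-1.5705e+00  1.0000e-04 -1.9463e+00] gap 59.6 F [0.2  0.9  2.85] M [0.37 0.   0.03] t 6.175
q [-0.505  0.072  1.725  0.     1.344  1.441]
turn deg [-0.02 -0.03 -0.  ] shift after turn [-0.3 -3.3 -0.5]
```

View pics/g3.png

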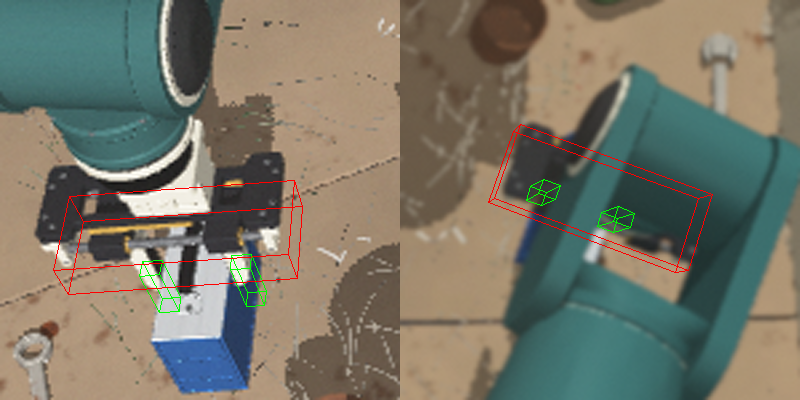

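```bash
python3 - <<'E'
from h import *
im=capture("scene")[:,:,::-1]
cv2.imwrite("pics/z3.png",cv2.resize(im[205:295,95:185],(600,600),interpolation=cv2.INTER_CUBIC))
E
```

```text
(no output)
```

View pics/z3.png

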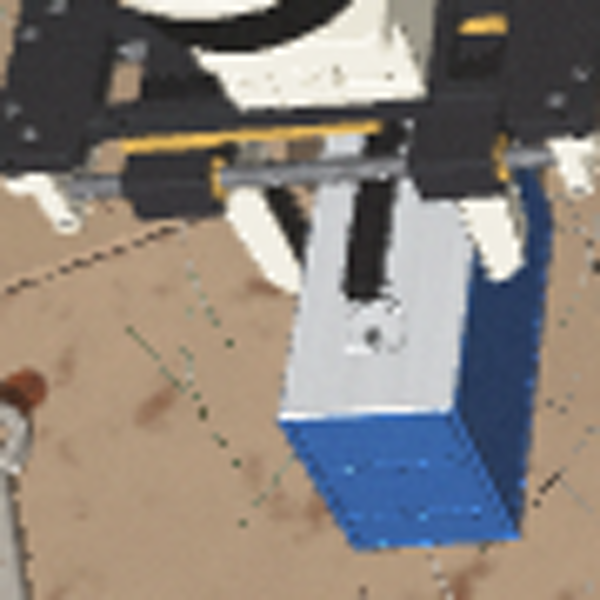

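```bash
python3 - <<'E'
from h import *
a=-.375; u=np.array([np.cos(a),np.sin(a),0]); v=np.array([-np.sin(a),np.cos(a),0]); c0=np.array([554,-277,0])
c=C["scene"];o=-c["R"].T@c["t"]
for px in((170,246),(141-1.2,248.5)):
  for off in((30,37,44) if px[0]>150 else (-30,-37,-44)):
    d=c["R"].T@np.array([(px[0]-c["cx"])/c["fx"],(px[1]-c["cy"])/c["fy"],1])
    s=(off-(o-c0)@v)/(d@v); X=o+s*d; print(px,off,"along",((X-c0)@u).round(1),"z",X[2].round(1))
print(proj("scene",boxpts(554,-277,a,140,60,0,95)).round(1))
E
```

```text
(170, 246) 30 along -1.9 z 65.1
(170, 246) 37 along 14.5 z 89.6
(170, 246) 44 along 30.8 z 114.2
(139.8, 248.5) -30 along 19.5 z 95.6
(139.8, 248.5) -37 along 6.8 z 76.5
(139.8, 248.5) -44 along -5.9 z 57.3
[[154.7 239. ]
 [178.  237.4]
 [148.5 287.7]
 [173.7 285.9]
 [144.5 217.2]
 [169.5 215.5]
 [137.  267.9]
 [164.2 265.9]]
```

Request:
carry_out(
  series=[
    [0,-5,0,0,0,0],
    [0,-10,0,0,0,0],
    [0,-15,0,0,0,0],
    [0,-10,0,0,0,0],
    [0,0,0,0,0,0],
    [0,0,0,0,0,0],
    [0,0,0,0,0,0],
  ],
  grip_force=50,
)

```text
time_s: 7.1
position: [554.0, -277.4, 82.9]
orientation: [-1.572, 0.0, -1.946]
contact_force: [0.5, 0.4, -3.6]
finger_gap: 59.6
```

```bash
python3 - <<'E'
from h import *
for i in range(5):
    capture("scene"); o=readout.get_obs(); print(o["contact_force"].round(2),o["moment"].round(3))
plan(554,-277,47,-.375-np.pi/2)
im=capture("scene")[:,:,::-1]
cv2.imwrite("pics/z4.png",cv2.resize(im[180:300,80:200],(600,600),interpolation=cv2.INTER_CUBIC))
E
```

```text
[-0.75 -0.06 -3.97] [ 0.061 -0.011 -0.036]
[ 0.03 -0.55 -3.55] [-0.001  0.042  0.058]
[-0.16 -1.01 -4.23] [ 0.058 -0.057  0.012]
[-0.22 -0.02 -3.39] [ 0.05  -0.018  0.02 ]
[-0.41  0.45 -4.43] [ 0.051  0.037 -0.04 ]
pos [ 554.1 -277.5   83.3] ori [-1.5711  0.     -1.9464] gap 59.4 F [-0.41  0.45 -4.43] M [ 0.05  0.04 -0.04] t 7.35
q [-0.505  0.044  1.688 -0.     1.41   1.441]
turn deg [ 0.02 -0.04 -0.  ] shift after turn [-0.4 36.3 -0.3]
```

View pics/z4.png

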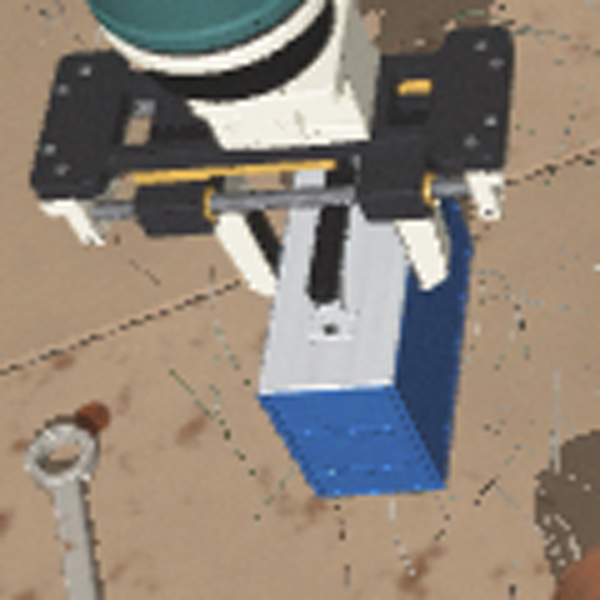

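Request:
carry_out(
  series=[
    [0,-20,0,0,0,0],
    [0,-30,0,0,0,0],
    [0,-30,0,0,0,0],
    [0,-10,0,0,0,0],
    [0,0,0,0,0,0],
    [0,0,0,7,0,0],
    [0,0,0,7,0,0],
    [0,0,0,7,0,0],
    [0,0,0,7,0,0],
    [0,0,0,0,0,0],
    [0,0,0,0,0,0],
  ],
)

```text
time_s: 8.78
position: [554.1, -277.5, 173.2]
orientation: [-1.085, 0.0, -1.946]
contact_force: [0.4, 0.5, -3.7]
finger_gap: 59.4
```

```bash
python3 - <<'E'
from h import *
plan(554,-277,173,-.375-np.pi/2)
im=capture("scene")[:,:,::-1]
cv2.imwrite("pics/z5.png",cv2.resize(im[100:300,40:240],(600,600),interpolation=cv2.INTER_CUBIC))
E
```

```text
pos [ 554.1 -277.5  173.2] ori [-1.0848e+00  1.0000e-04 -1.9465e+00] gap 59.4 F [ 0.41  0.47 -3.74] M [ 0.25  0.46 -0.01] t 8.775
q [-0.549 -0.339  1.945  0.093  1.058  1.372]
turn deg [-27.85  -0.04   0.  ] shift after turn [-0.4  0.2 -0.3]
```

View pics/z5.png

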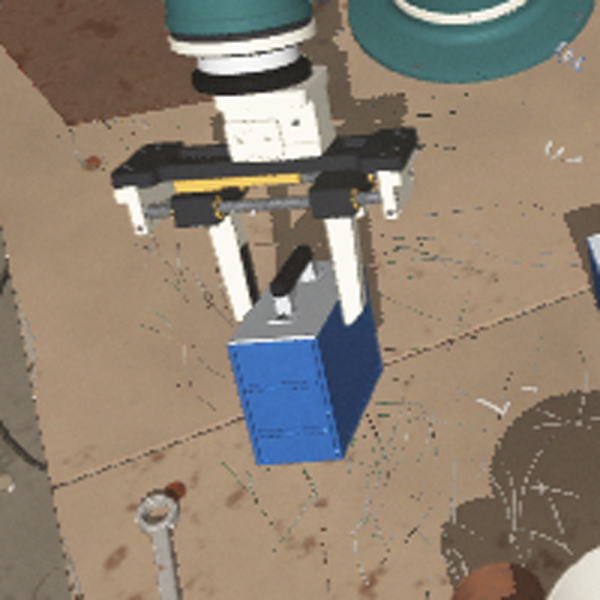

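```bash
cat >> h.py <<'E'
def fittilt(n="scene"):
    o=readout.get_obs();capture(n)
    d=[d for d in nets.masks_of(n,"tin_a_center")]
    q=proj(n,o["position"])[0]
    d=[e for e in d if np.hypot(e["box"][0]+e["box"][2]/2-q[0],e["box"][1]+e["box"][3]/2-q[1])<50 and e["pixels"].sum()>600]
    if not d: print("no mask");return
    m=d[0]["pixels"].astype(np.float32); print("box",d[0]["box"],d[0]["confidence"])
    R=Ro.from_euler("xyz",o["orientation"])
    def polys(al,dz,sl):   # tin in tool frame: along tool z, up=-y ; slip al about tool x ; dz=tin underside below TCP ; sl along
        out=[]
        for L,W,z0,z1 in((140,60,0,95),(74,12,95,121)):
            b=boxpts(0,0,0,L,W,z0,z1); v=np.c_[b[:,1],dz-b[:,2],b[:,0]]
            v=Ro.from_rotvec([al,0,0]).apply(v-[0,dz-80,0])+[0,dz-80,sl]
            out.append(R.apply(v)+o["position"])
        return out
    def cost(v):
        s=sil(n,polys(*v)); s2=m
        return 1-np.minimum(s,m).sum()/np.maximum(s,m).sum()
    b=min((minimize(cost,[a,44,0],method="Nelder-Mead",options=dict(initial_simplex=[[a,44,0],[a+.15,44,0],[a,54,0],[a,44,10]])) for a in(-.4,-.2,0,.2,.4)),key=lambda r:r.fun)
    print("slip deg",np.degrees(b.x[0]).round(1),"base below TCP",b.x[1].round(1),"along",b.x[2].round(1),"cost",round(b.fun,3))
E
python3 - <<'E'
from h import *
fittilt()
E
```

```text
box [115.9, 182.7, 52.8, 69.0] 0.87
slip deg 2.6 base below TCP 41.2 along 1.0 cost 0.089
```

Request:
carry_out(
  series=[
    [0,0,0,-9.7,0,0],
    [0,0,0,-9.7,0,0],
    [0,0,0,-9.7,0,0],
    [0,0,0,-9.7,0,0],
    [0,0,0,-9.7,0,0],
    [0,0,0,-9.7,0,0],
    [0,0,0,0,0,0],
    [0,0,0,0,0,0],
  ],
)

```text
time_s: 9.93
position: [554.7, -277.7, 173.4]
orientation: [-2.095, -0.0, -1.946]
contact_force: [-0.2, 0.6, -2.8]
finger_gap: 59.6
```

```bash
python3 - <<'E'
from h import *
plan(554,-277,173,-.375-np.pi/2)
fittilt()
im=capture("scene")[:,:,::-1]
cv2.imwrite("pics/z6.png",cv2.resize(im[100:300,40:240],(600,600),interpolation=cv2.INTER_CUBIC))
E
```

```text
pos [ 554.7 -277.7  173.4] ori [-2.0953e+00 -1.0000e-04 -1.9463e+00] gap 59.6 F [-0.19  0.6  -2.78] M [-0.13 -0.53  0.03] t 9.925
q [-0.478  0.377  1.228 -0.058  2.058  1.455]
turn deg [ 3.005e+01 -3.000e-02 -0.000e+00] shift after turn [-0.4  0.4 -0.9]
box [124.3, 186.3, 38.6, 67.0] 0.61
slip deg -0.5 base below TCP 42.5 along -0.1 cost 0.623
```

View pics/z6.png

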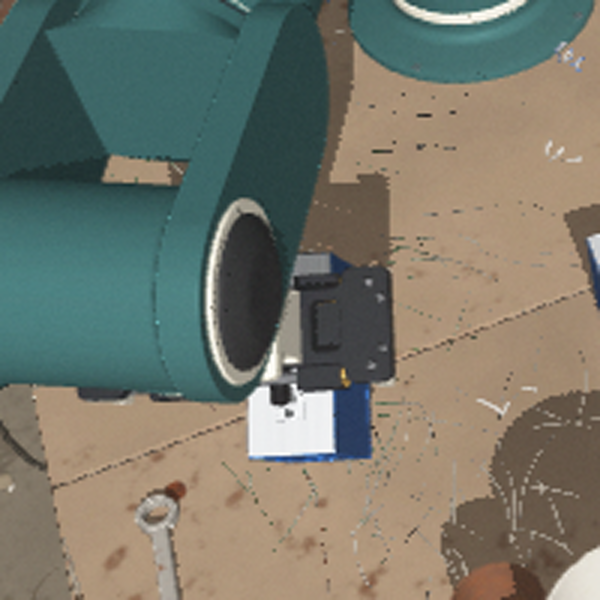

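Tilted the other way too (lid faces the camera). Continuing the rocking.

Request:
carry_out(
  series=[
    [0,0,0,10,0,0],
    [0,0,0,10,0,0],
    [0,0,0,10,0,0],
    [0,0,0,10,0,0],
    [0,0,0,10,0,0],
    [0,0,0,10,0,0],
    [0,0,0,0,0,0],
    [0,0,0,0,0,0],
    [0,0,0,-10,0,0],
    [0,0,0,-10,0,0],
    [0,0,0,-10,0,0],
    [0,0,0,-10,0,0],
    [0,0,0,-10,0,0],
    [0,0,0,-10,0,0],
    [0,0,0,0,0,0],
    [0,0,0,0,0,0],
  ],
)

```text
time_s: 12.08
position: [555.1, -277.8, 173.7]
orientation: [-2.096, -0.0, -1.946]
contact_force: [0.4, -0.5, -2.2]
finger_gap: 59.6
```

Request:
carry_out(
  series=[
    [0,0,0,10,0,0],
    [0,0,0,10,0,0],
    [0,0,0,10,0,0],
    [0,0,0,10,0,0],
    [0,0,0,10,0,0],
    [0,0,0,10,0,0],
    [0,0,0,0,0,0],
    [0,0,0,0,0,0],
    [0,0,0,0,0,0],
  ],
)

```text
time_s: 13.2
position: [555.0, -277.9, 174.9]
orientation: [-1.05, -0.0, -1.946]
contact_force: [-0.8, 0.1, -3.1]
finger_gap: 59.7
```

```bash
python3 - <<'E'
from h import *
plan(554,-277,173,-.375-np.pi/2)
fittilt()
E
```

```text
pos [ 555.  -277.9  174.9] ori [-1.0503e+00 -3.0000e-04 -1.9462e+00] gap 59.7 F [-0.78  0.12 -3.06] M [0.25 0.46 0.02] t 13.2
q [-0.552 -0.36   1.967  0.102  1.024  1.363]
turn deg [-2.982e+01 -2.000e-02  2.000e-02] shift after turn [-0.5  1.9 -1.3]
box [118.1, 181.4, 48.8, 72.6] 0.74
slip deg 1.9 base below TCP 40.8 along 2.8 cost 0.087
```

Request:
carry_out(
  series=[
    [0,0,0,-7.4,0,0],
    [0,0,0,-7.5,0,0],
    [0,0,0,-7.5,0,0],
    [0,0,0,-7.4,0,0],
    [0,0,0,0,0,0],
    [0,30,0,0,0,0],
    [0,30,0,0,0,0],
    [0,30,0,0,0,0],
    [0,20,0,0,0,0],
    [0,10,0,0,0,0],
    [0,4,0,0,0,0],
    [0,2,0,0,0,0],
    [0,2,0,0,0,0],
    [0,1.5,0,0,0,0],
    [0,0,0,0,0,0],
    [0,0,0,0,0,0],
  ],
)

```text
time_s: 15.3
position: [554.2, -277.5, 44.1]
orientation: [-1.571, -0.0, -1.946]
contact_force: [-1.2, -0.3, -3.9]
finger_gap: 59.7
```

```bash
python3 - <<'E'
from h import *
plan(554,-277,43.7,-.375-np.pi/2)
E
```

```text
pos [ 554.2 -277.5   44.1] ori [-1.5707 -0.     -1.9464] gap 59.7 F [-1.18 -0.33 -3.9 ] M [-0.01  0.04  0.01] t 15.3
q [-0.505  0.072  1.725 -0.     1.344  1.441]
turn deg [-0.01 -0.03  0.  ] shift after turn [-0.4  0.4 -0.4]
```

Not touching yet; ease down.

Request:
carry_out(
  series=[
    [0,0.6,0,0,0,0],
    [0,0.5,0,0,0,0],
    [0,0.3,0,0,0,0],
    [0,0,0,0,0,0],
    [0,0,0,0,0,0],
  ],
)

```text
time_s: 15.92
position: [554.3, -277.5, 43.6]
orientation: [-1.57, -0.0, -1.946]
contact_force: [-4.9, 3.0, 8.4]
finger_gap: 59.8
```

Request:
carry_out(
  series=[
    [0,0,0,0,0,0],
    [0,0,0,0,0,0],
    [0,0,0,0,0,0],
    [0,0,0,0,0,0],
    [0,0,0,0,0,0],
    [0,0,0,0,0,0],
    [0,-12,0,0,0,0],
    [0,-20,0,0,0,0],
    [0,-22,0,0,0,0],
    [0,0,0,0,0,0],
    [0,0,0,0,0,0],
  ],
  grip=0,
)

```text
time_s: 17.3
position: [554.1, -277.5, 96.5]
orientation: [-1.571, 0.0, -1.946]
contact_force: [-0.6, -0.3, 0.2]
finger_gap: 93.0
```

```bash
python3 - <<'E'
from h import *
plan(554,-277,99,-.375-np.pi/2)
im=capture("scene")[:,:,::-1]
cv2.imwrite("pics/z7.png",cv2.resize(im[180:300,80:200],(600,600),interpolation=cv2.INTER_CUBIC))
E
```

```text
pos [ 554.1 -277.5   96.5] ori [-1.5708  0.     -1.9464] gap 93.0 F [-0.58 -0.33  0.22] M [ 0.04 -0.03 -0.01] t 17.3
q [-0.505  0.035  1.675  0.     1.431  1.441]
turn deg [-0.   -0.04 -0.  ] shift after turn [-0.4 -2.5 -0.3]
```

View pics/z7.png

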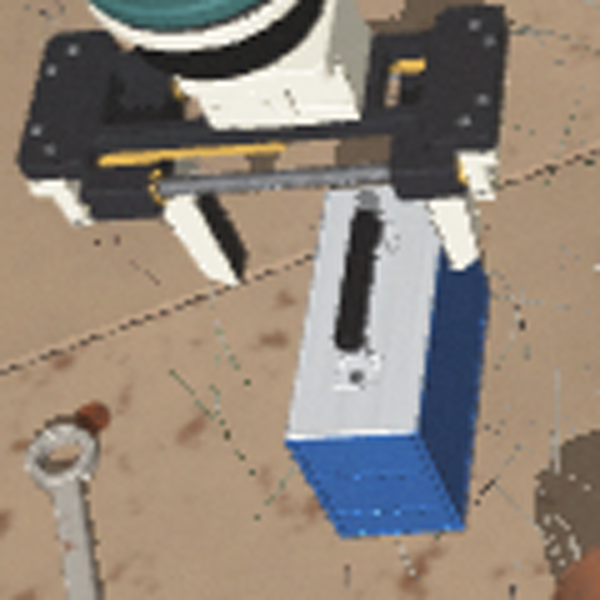

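Request:
carry_out(
  series=[
    [0,0,0,0,0,0],
    [0,0,0,0,0,0],
    [0,0,0,0,0,0],
    [0,0,0,0,0,0],
    [0,0,0,0,0,0],
    [0,0,0,0,0,0],
    [0,0,0,0,0,0],
    [0,0,0,0,0,0],
  ],
  grip=255,
  grip_force=8,
)

```text
time_s: 18.35
position: [554.2, -277.5, 96.6]
orientation: [-1.571, 0.0, -1.946]
contact_force: [-0.7, -0.5, 0.1]
finger_gap: 17.5
```

```bash
python3 - <<'E'
from h import *
plan(554,-277,99,-.375-np.pi/2)
im=capture("scene")[:,:,::-1]
cv2.imwrite("pics/z8.png",cv2.resize(im[180:300,80:200],(600,600),interpolation=cv2.INTER_CUBIC))
E
```

```text
pos [ 554.2 -277.5   96.6] ori [-1.5708  0.     -1.9464] gap 17.5 F [-0.7  -0.53  0.15] M [ 0.13 -0.03 -0.03] t 18.35
q [-0.505  0.035  1.675  0.     1.431  1.441]
turn deg [-0.   -0.04 -0.  ] shift after turn [-0.4 -2.4 -0.4]
```

View pics/z8.png

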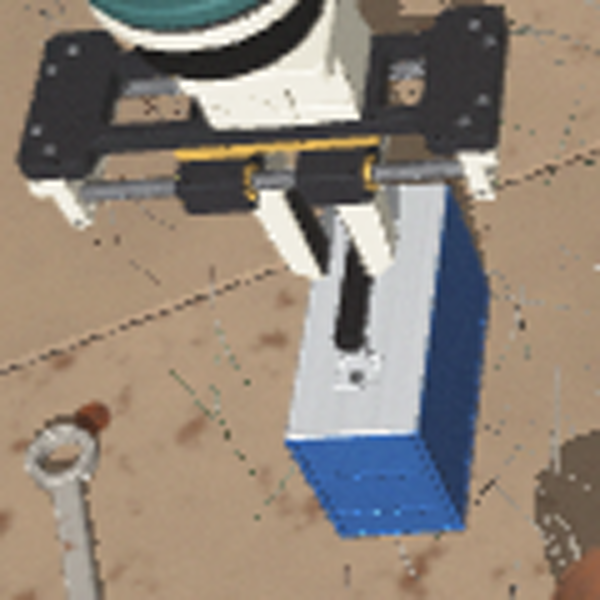

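Request:
carry_out(
  series=[
    [0,0,0,0,0,0],
    [0,0,0,0,0,0],
    [0,0,0,0,0,0],
    [0,0,0,0,0,0],
  ],
)

```text
time_s: 18.9
position: [554.2, -277.5, 96.5]
orientation: [-1.571, 0.0, -1.946]
contact_force: [-0.1, 0.3, 0.8]
finger_gap: 0.6
```

```bash
python3 - <<'E'
from h import *
plan(554,-277,99,-.375-np.pi/2)
im=capture("scene")[:,:,::-1]
cv2.imwrite("pics/z9.png",cv2.resize(im[195:255,110:190],(800,600),interpolation=cv2.INTER_CUBIC))
E
```

```text
pos [ 554.2 -277.5   96.5] ori [-1.5708  0.     -1.9464] gap 0.6 F [-0.06  0.31  0.78] M [ 0.12 -0.03 -0.01] t 18.9
q [-0.505  0.036  1.675  0.     1.431  1.441]
turn deg [ 0.   -0.03 -0.  ] shift after turn [-0.4 -2.5 -0.4]
```

View pics/z9.png

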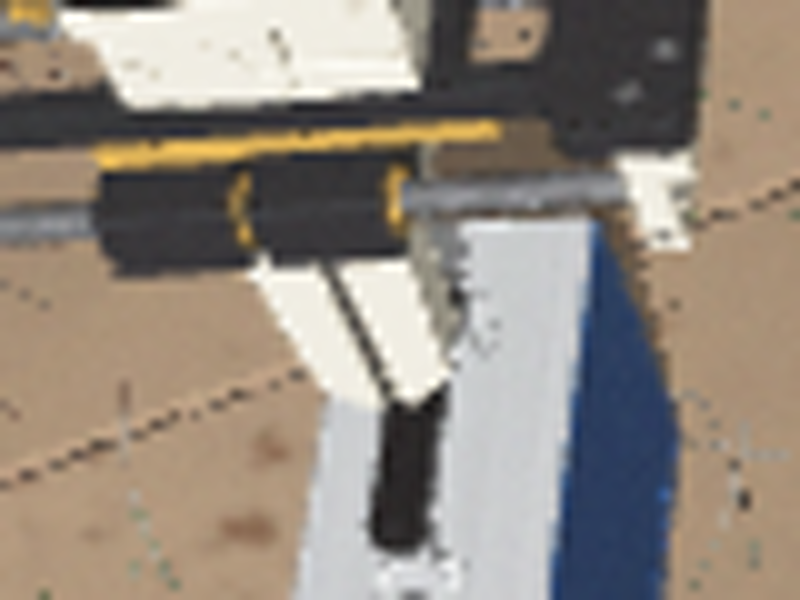

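Request:
carry_out(
  series=[
    [0,0,0,0,0,0],
    [0,0,0,0,0,0],
    [0,0,0,0,0,0],
    [0,0,0,0,0,0],
    [0,0,0,0,0,0],
    [0,0,0,0,0,0],
  ],
  grip=120,
)

```text
time_s: 19.7
position: [554.2, -277.5, 96.5]
orientation: [-1.571, 0.0, -1.946]
contact_force: [-0.2, 0.4, 0.2]
finger_gap: 48.4
```

Request:
carry_out(
  series=[
    [0,8,0,0,0,0],
    [0,8,0,0,0,0],
    [0,6,0,0,0,0],
    [0,0,0,0,0,0],
    [0,0,0,0,0,0],
  ],
)

```text
time_s: 20.32
position: [554.3, -277.5, 74.7]
orientation: [-1.571, -0.0, -1.946]
contact_force: [0.2, 1.0, 0.3]
finger_gap: 48.9
```

Request:
carry_out(
  series=[
    [0,0,0,0,0,0],
    [0,0,0,0,0,0],
    [0,0,0,0,0,0],
    [0,0,0,0,0,0],
    [0,0,0,0,0,0],
    [0,0,0,0,0,0],
    [0,0,0,0,0,0],
    [0,0,0,0,0,0],
  ],
  grip=255,
  grip_force=45,
)

```text
time_s: 21.32
position: [554.2, -277.5, 74.5]
orientation: [-1.571, 0.0, -1.946]
contact_force: [-0.0, 0.2, -0.3]
finger_gap: 11.7
```

```bash
python3 - <<'E'
from h import *
plan(554,-277,74,-.375-np.pi/2)
im=capture("scene")[:,:,::-1]
cv2.imwrite("pics/z10.png",cv2.resize(im[195:255,110:190],(800,600),interpolation=cv2.INTER_CUBIC))
E
```

```text
pos [ 554.2 -277.5   74.5] ori [-1.5708  0.     -1.9464] gap 11.7 F [-0.01  0.24 -0.29] M [ 0.11 -0.02  0.01] t 21.325
q [-0.505  0.05   1.697  0.     1.395  1.441]
turn deg [ 0.   -0.03 -0.  ] shift after turn [-0.4  0.5 -0.4]
```

View pics/z10.png

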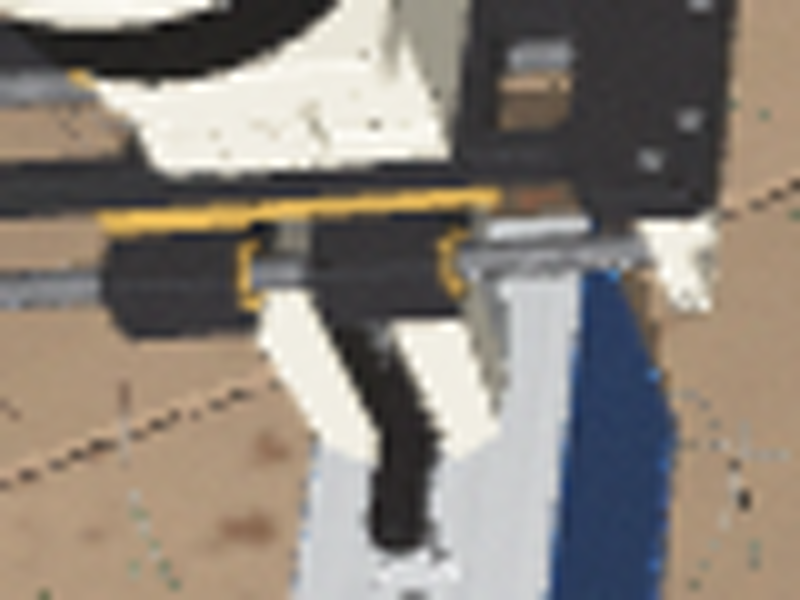

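Request:
carry_out(
  series=[
    [0,-5,0,0,0,0],
    [0,-10,0,0,0,0],
    [0,-25,0,0,0,0],
    [0,-40,0,0,0,0],
    [0,-40,0,0,0,0],
    [0,-40,0,0,0,0],
    [0,-15,0,0,0,0],
    [0,0,0,0,0,0],
    [0,0,0,0,0,0],
    [0,0,0,0,0,0],
  ],
)

```text
time_s: 22.62
position: [553.8, -277.3, 247.9]
orientation: [-1.573, 0.0, -1.946]
contact_force: [-1.0, -0.4, -4.5]
finger_gap: 11.4
```

```bash
python3 - <<'E'
from h import *
capture("top")
for n in("top","scene"):
    capture(n)
    for d in nets.masks_of(n,"rack")[:1]:
        print(n,d["box"],d["confidence"],fit({n:d["pixels"].astype(np.float32)},rack,np.array([572,272,-.23])))
plan(563.6,231.6,249,-.23-np.pi/2)
im=capture("scene")[:,:,::-1]
cv2.imwrite("pics/z11.png",im)
E
```

```text
top [169.7, 199.8, 77.8, 72.9] 0.68 (array([ 5.74444112e+02,  2.71978134e+02, -2.29498122e-01]), np.float64(0.025615215301513672))
scene [319.5, 151.6, 85.8, 68.0] 0.63 (array([ 5.69196291e+02,  2.72240185e+02, -2.45043802e-01]), np.float64(0.05391561985015869))
pos [ 554.1 -277.5  249.2] ori [-1.5712e+00  1.0000e-04 -1.9464e+00] gap 11.7 F [-0.37  0.05 -2.75] M [0.09 0.02 0.06] t 22.875
q [-0.505 -0.013  1.477  0.     1.679  1.441]
turn deg [ 0.02 -8.34 -0.01] shift after turn [-4.978e+02  2.000e-01 -1.068e+02]
```

View pics/z11.png

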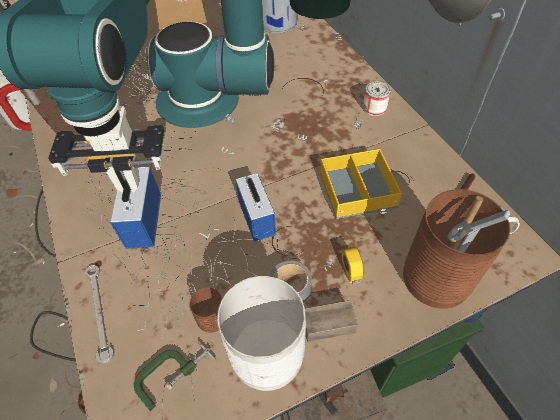

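Request:
carry_out(
  series=[
    [0,0,0,0,-4.2,0],
    [0,0,0,0,-4.1,0],
    [-30,0,-6.5,0,0,0],
    [-42,0,-9,0,0,0],
    [-42,0,-9,0,0,0],
    [-42,0,-9,0,0,0],
    [-42,0,-9,0,0,0],
    [-42,0,-9,0,0,0],
    [-42,0,-9,0,0,0],
    [-42,0,-9,0,0,0],
    [-42,0,-9,0,0,0],
    [-42,0,-9,0,0,0],
    [-42,0,-9,0,0,0],
    [-30,0,-6.5,0,0,0],
    [-18,0,-4,0,0,0],
    [0,0,0,0,0,0],
    [0,0,0,0,0,0],
    [0,0,0,0,0,0],
  ],
)

```text
time_s: 25.18
position: [564.1, 230.9, 249.7]
orientation: [-1.571, -0.0, -1.803]
contact_force: [0.6, -0.6, -3.6]
finger_gap: 11.5
```

```bash
cat >> h.py <<'E'
def overlay(fn,model_pts,crops):
    out=[]
    for n,(x0,y0,w) in crops.items():
        im=capture(n)[:,:,::-1]; k=400/w
        c=cv2.resize(im[y0:y0+w,x0:x0+w],(400,400),interpolation=cv2.INTER_CUBIC)
        for b,col in model_pts:
            q=((proj(n,b)-[x0,y0]+.5)*k).round().astype(int)
            for i in range(8):
                for j in(1,2,4):
                    if not i&j: cv2.line(c,tuple(map(int,q[i])),tuple(map(int,q[i|j])),col,1)
        out.append(c)
    cv2.imwrite(fn,np.hstack(out))
E
python3 - <<'E'
from h import *
plan(563.6,231.6,249,-.23-np.pi/2)
p=readout.get_obs()["position"]; zb=p[2]-74.5
overlay("pics/o1.png",[(boxpts(p[0],p[1],-.23,140,60,zb,zb+95),(0,255,0)),(boxpts(p[0],p[1],-.23,74,12,zb+95,zb+121),(0,255,0)),(boxpts(563.6,231.6,-.23,156,78,12,65),(0,0,255))],{"scene":(250,80,170),"top":(130,150,170)})
E
```

```text
pos [564.1 230.9 249.7] ori [-1.5706e+00 -1.0000e-04 -1.8026e+00] gap 11.5 F [ 0.61 -0.63 -3.57] M [-0.01  0.05 -0.03] t 25.175
q [ 0.347 -0.036  1.498 -0.     1.679  2.149]
turn deg [-0.01 -0.1   0.  ] shift after turn [-0.6  0.7 -0.6]
```

View pics/o1.png

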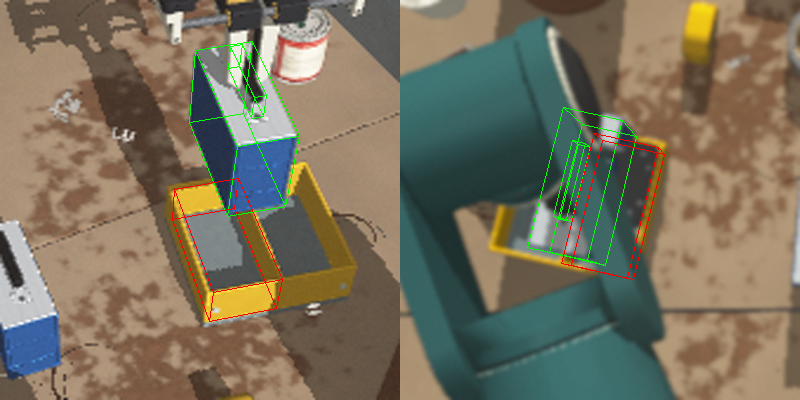

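Request:
carry_out(
  series=[
    [-0.6,25,-0.6,0,0,0],
    [0,30,0,0,0,0],
    [0,30,0,0,0,0],
    [0,15,0,0,0,0],
    [0,4,0,0,0,0],
    [0,0,0,0,0,0],
    [0,0,0,0,0,0],
  ],
)

```text
time_s: 26.15
position: [563.9, 232.6, 146.8]
orientation: [-1.569, 0.001, -1.802]
contact_force: [0.2, 0.5, -3.5]
finger_gap: 11.3
```

```bash
python3 - <<'E'
from h import *
plan(563.6,231.6,86.5,-.23-np.pi/2)
p=readout.get_obs()["position"]; zb=p[2]-74.5
overlay("pics/o2.png",[(boxpts(p[0],p[1],-.23,140,60,zb,zb+95),(0,255,0)),(boxpts(563.6,231.6,-.23,156,78,12,65),(0,0,255))],{"scene":(300,110,120),"top":(130,150,170)})
im=capture("scene")[:,:,::-1]; cv2.imwrite("pics/z12.png",cv2.resize(im[110:230,290:410],(600,600),interpolation=cv2.INTER_CUBIC))
E
```

```text
pos [563.9 232.6 146.8] ori [-1.5695e+00  8.0000e-04 -1.8016e+00] gap 11.3 F [ 0.19  0.55 -3.5 ] M [ 0.1   0.02 -0.  ] t 26.15
q [ 0.349 -0.012  1.641 -0.     1.512  2.151]
turn deg [-0.07 -0.05 -0.05] shift after turn [ 1.1 60.3 -0.1]
```

View pics/o2.png

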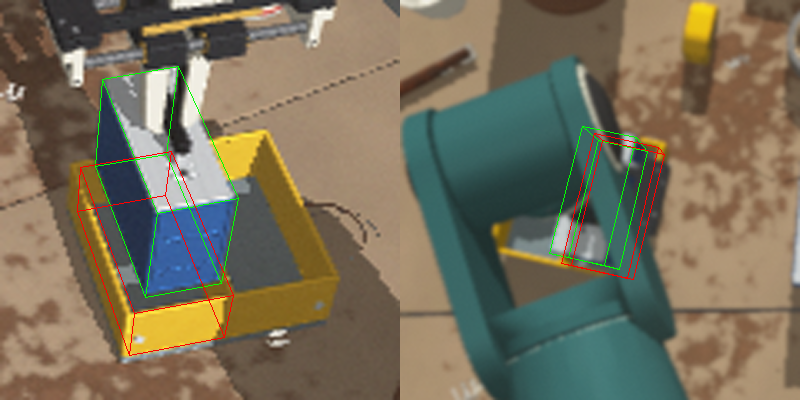

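View pics/z12.png

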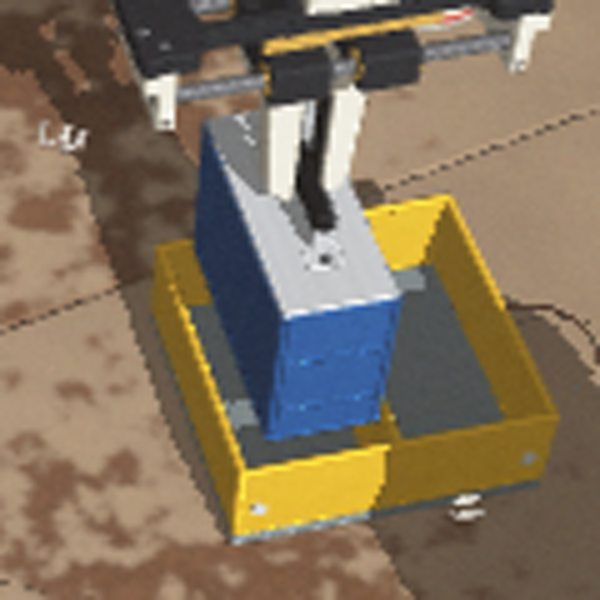

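```bash
python3 - <<'E'
from h import *
p=[563.9,232.6]
print(((proj("scene",boxpts(*p,-.23,140,60,65,72))-[300,110]+.5)*400/120).round(0).tolist())
print(((proj("scene",boxpts(563.6,231.6,-.23,156,78,12,65))-[300,110]+.5)*400/120).round(0).tolist())
E
```

```text
[[94.0, 172.0], [165.0, 160.0], [144.0, 303.0], [219.0, 289.0], [95.0, 166.0], [166.0, 154.0], [145.0, 297.0], [221.0, 283.0]]
[[77.0, 211.0], [165.0, 195.0], [129.0, 355.0], [224.0, 337.0], [80.0, 167.0], [171.0, 151.0], [134.0, 313.0], [233.0, 295.0]]
```

Request:
carry_out(
  series=[
    [3,0,0,0,0,0],
    [0,8,0,0,0,0],
    [0,8,0,0,0,0],
    [0,8,0,0,0,0],
    [0,0,0,0,0,0],
    [0,0,0,0,0,0],
  ],
)

```text
time_s: 27.05
position: [562.9, 229.6, 121.7]
orientation: [-1.571, 0.0, -1.802]
contact_force: [-0.0, -0.7, -3.1]
finger_gap: 11.6
```

```bash
python3 - <<'E'
from h import *
plan(563.6,231.6,86.5,-.23-np.pi/2)
im=capture("scene")[:,:,::-1]; cv2.imwrite("pics/z13.png",cv2.resize(im[110:230,290:410],(600,600),interpolation=cv2.INTER_CUBIC))
E
```

```text
pos [562.9 229.6 121.7] ori [-1.5707e+00  1.0000e-04 -1.8015e+00] gap 11.6 F [-0.04 -0.74 -3.05] M [-0.01 -0.04  0.02] t 27.05
q [ 0.345 -0.004  1.674  0.     1.472  2.147]
turn deg [-0.   -0.04 -0.  ] shift after turn [-2.1 35.2  0.3]
```

View pics/z13.png

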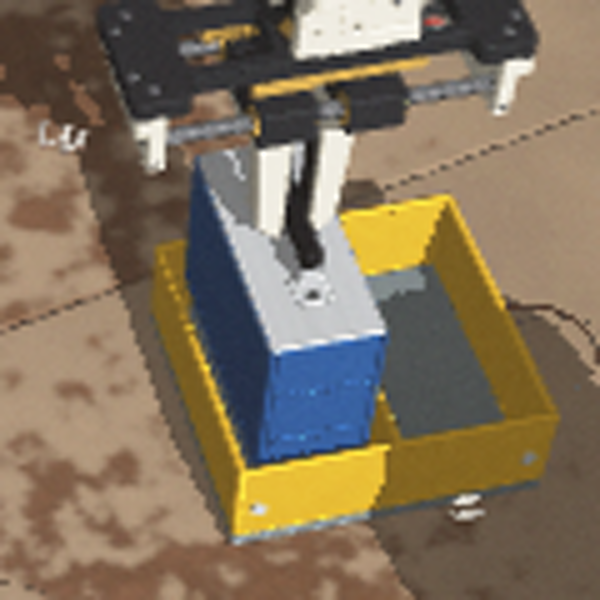

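Now inside the slot with clearance on both sides and no contact; lowering on.

Request:
carry_out(
  series=[
    [0,8,0,0,0,0],
    [0,8,0,0,0,0],
    [0,8,0,0,0,0],
    [0,5,0,0,0,0],
    [0,2,0,0,0,0],
    [0,2,0,0,0,0],
    [0,1,0,0,0,0],
    [0,0,0,0,0,0],
    [0,0,0,0,0,0],
  ],
)

```text
time_s: 28.22
position: [562.8, 229.6, 87.7]
orientation: [-1.571, 0.0, -1.802]
contact_force: [-0.3, 0.2, -2.9]
finger_gap: 11.7
```

Request:
carry_out(
  series=[
    [0,0.7,0,0,0,0],
    [0,0.7,0,0,0,0],
    [0,0.4,0,0,0,0],
    [0,0,0,0,0,0],
    [0,0,0,0,0,0],
  ],
)

```text
time_s: 28.85
position: [562.9, 229.9, 86.4]
orientation: [-1.57, 0.001, -1.801]
contact_force: [-3.4, 1.8, 6.3]
finger_gap: 11.6
```

Request:
carry_out(
  series=[
    [0,0,0,0,0,0],
    [0,0,0,0,0,0],
    [0,0,0,0,0,0],
    [0,0,0,0,0,0],
    [0,0,0,0,0,0],
    [0,0,0,0,0,0],
    [0,-15,0,0,0,0],
    [0,-30,0,0,0,0],
    [0,-40,0,0,0,0],
    [0,-40,0,0,0,0],
    [0,-40,0,0,0,0],
    [0,0,0,0,0,0],
    [0,0,0,0,0,0],
  ],
  grip=120,
)

```text
time_s: 30.48
position: [562.6, 229.5, 250.7]
orientation: [-1.571, -0.0, -1.802]
contact_force: [-0.8, -1.3, -0.8]
finger_gap: 49.4
```

```bash
python3 - <<'E'
from h import *
plan(563.6,231.6,250,-.23-np.pi/2)
im=capture("scene")[:,:,::-1]; cv2.imwrite("pics/z14.png",im)
overlay("pics/o3.png",[(boxpts(562.9,229.7,-.23,140,60,12,107),(0,255,0)),(boxpts(533.2,-14.9,-.106,140,60,0,95),(0,255,0))],{"scene":(290,110,120),"top":(150,120,180)})
E
```

```text
pos [562.6 229.5 250.7] ori [-1.5708e+00 -1.0000e-04 -1.8015e+00] gap 49.4 F [-0.83 -1.31 -0.83] M [ 0.12 -0.    0.01] t 30.475
q [ 0.345 -0.04   1.501 -0.     1.681  2.147]
turn deg [ 0.   -0.04  0.  ] shift after turn [-2.3  0.7  0.5]
```

View pics/z14.png

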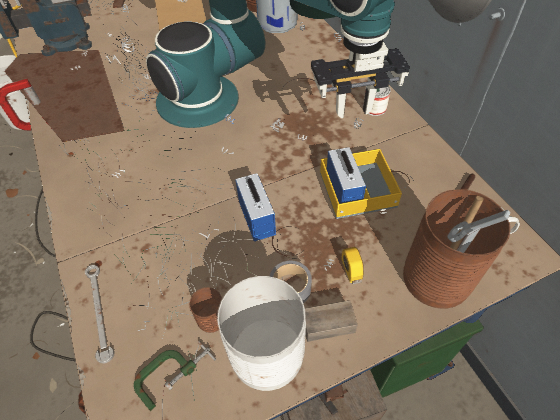

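View pics/o3.png

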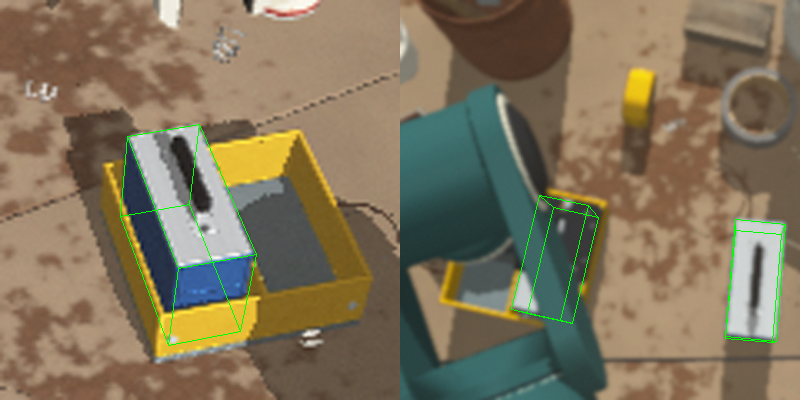

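```bash
python3 -c "
from workcell import finish_job
print(finish_job())"
```

```text
the job is handed in; nothing more can be done
None
```

The job is handed in: the empty tin is in the rack's -y slot (slot_right), fully down. The other tin was never touched.

- **Which tin:** I side-gripped the tin that stood on the robot's right and lifted it. It weighed about 3.9 N (0.40 kg), which fits an empty tin; with the ball it would be at least 5.6 N.
- **Rocking:** I rocked it about ±28–30° end to end, three times one way and twice the other. It did not slip further in the grip, and the force showed no sign of a ball rolling.
- **Placing:** I stood it back on the bench, let go, took it by the lid handle and lowered it into the slot.

**Last checks:** It touched the slot floor at the height I expected (TCP 86.4 against 86.5 mm). The final pictures show the lid at the seated height and the gripper clear. The other tin, the can and the tape roll are where they were. The clock read about 30.5 s, and the forces I read stayed below about 10 N.

**What disagreed:**
- **Fingertips:** they sat about 25 mm higher than the reported TCP implies, so my first try at the handle closed just above the bar without touching it. I reopened, went 22 mm lower and gripped it properly.
- **Rack position:** the two cameras differed by about 5 mm on where the rack is. I shifted the tin 3 mm sideways before the final lowering, and it went in without touching the walls.
- **Tilt check:** the picture-based check worked only for the tilts in one direction. The other direction rests on the arm's own reading and the picture.

I did not lift the other tin, so the ball being in it is inferred from the first tin's weight.

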